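# Free the filming monopod, extend it to its second stop and hold it

### The job

Slide the tape roll straight up off the monopod's head and lay it flat, wholly on the cork mat, without dropping it. Then squeeze the monopod's release button in, pull the stick all the way up to its second stop with the button kept squeezed, and finish while still holding it there at full height, so that somebody can tighten the collar. Leave the other kitchen things where they are.

Things in the scene. Friction and masses are not known exactly. Their poses are not given: they have to be found in the camera images.
- stand: (All sizes in mm.) Camera monopod for filming recipes, screwed down on the worktop and standing upright. Fixed part: steel foot disc (dia 130, 10 high), outer tube (dia 40), black collar (dia 58) whose flat top is 100 above the worktop. Origin: on the tube's axis at worktop level; z up; x points to the side on which the head's release button sits.
- head_mid (a point): Centre of the monopod's head, the black block on top of the telescoping stick: 24 (stand's x) x 28 (stand's y) x 54 high. Pushed in, it starts 0.5 above the collar's top, so this point is 127.5 above the worktop; a steel camera screw (dia 6) stands on it, its top 162.5 above the worktop. Axes as the stand's. Moves straight up with the stick (dia 18).
- mast (a joint): How far the stick is pulled out, m: 0 pushed in (start), first stop 0.045, second stop 0.090 = end of travel. A catch locks it at 0 (1.5 mm play, gives way at some 80 N) unless the button is pressed; with the button kept pressed it slides past the first stop to the second. Button let go: it catches at the next stop. Stick weighs 0.26 kg, friction 1 N; unheld with the button pressed it sinks back.
- button_face (a point): Centre of the outer face of the release button, a grey block 16 wide (stand's y) x 20 high on the +x side of the head, 17 from the stand's axis, 2.5 below head_mid (125 above the worktop at the start). It stands 5 proud of the head when out. Hidden inside the tape roll at the start.
- button (a joint): How far the button is pressed in, m: 0 out, 0.005 fully in (flush with the head); the spring takes 2 N to start and 6 N fully in. The catch is clear from 0.0035. Squeezing the head across the stand's x (29 wide over the button, 24 when pressed) presses it.
- roll_mid (a point): Centre, half-way up, of a roll of paper tape on a cardboard core: outside dia 66, hole dia 45, 40 high, about 0.11 kg. At the start it stands on the collar round the head (its bottom 100 above the worktop), with a few mm of play, and hides the button. Axis z is the roll's axis.
- mat_top (a point): Centre of the top face of a round cork mat, dia 150, 8 thick, fixed on the worktop.
- scraper: Bystander: steel bench scraper lying flat, blade 75 x 150, handle tube dia 22 (mm); origin at the centre of its underside. Leave it alone.
- spatula: Bystander: silicone spatula lying flat, 280 long (mm); origin at the centre of its underside. Leave it alone.
- bowl_big: Bystander: aluminium bowl, rim dia 190, 70 high (mm); origin at the centre of its underside. Leave it alone.
- bowl_small: Bystander: aluminium bowl, rim dia 140, nested in the big one (mm); origin at the centre of its underside. Leave it alone.
- timer: Bystander: round kitchen timer, dia 42, 42 high (mm); origin at the centre of its underside. Leave it alone.
- mug: Bystander: white mug, dia 80, 90 high, handle (mm); origin at the centre of its underside. Leave it alone.
- jar: Bystander: glass jar, dia 68, 100 high (mm); origin at the centre of its underside. Leave it alone.
- roll: The same tape roll; origin at the centre of its underside, 20 mm below roll_mid.
There are look-alikes about, which are no part of the job. What is shaped like the part that bears mat_top but yellow is not meant.

How it is judged:
By the outcome, as a careful person would: the job done as asked, in the order asked, and still so for the second after the job is handed in, while the arm keeps its last pose, push and grip.
It also fails if it takes over 53 s, if anything falls off the work surface, if the arm or the gripper's body presses on something with over 40 N, if the wrist force passes 120 N, or if a joint passes its speed limit or range.

### The arm

A 6-joint arm with a two-finger parallel gripper is mounted at the origin on the work surface. World frame = base frame: x ahead of the robot, y to its left, z up, the work surface at z = 0. Lengths are in mm, angles in degrees, forces in N, time in s.
With the tool pointing down it reaches from about 300 to 850 mm from the base axis. Payload 4.2 kg.
Tool frame: the origin (TCP) lies between the finger pads; the fingertips stand 22 mm ahead of it and the grasp point (between the pads) lies 3 mm ahead of it (env.finger_overhang is the distance from the TCP to the fingertips, in mm); z points along the fingers, y is the line along which they close (so a half turn about z gives the same grasp; the last joint's range is limited). The gripper opens to 91 mm and grips with 3 to 60 N. Pads are 32 mm wide; open, the fingers measure 118 mm over their backs; the gripper's body (76 mm by 178 mm) begins 60 mm behind the grasp point.
Start: joints at [70.073, 18.312, 89.639, -0, 72.044, -1.146], TCP at [185.13, 544.397, 235.976] pointing down, gripper open.
Joint ranges: [-177.97, 177.97], [-48.28, 115.42], [12.27, 149.76], [-77.06, 257.06], [2.81, 150.46], [-146.56, 146.56]. Speed limits (degrees/s): [147.25, 147.25, 180, 180, 180, 180].

### API

Orientations are given as [roll, pitch, yaw] about the fixed x, y, z axes, in that order (R = Rz(yaw) Ry(pitch) Rx(roll)).
In Python, from workcell import state, cams, ticket, look_for, outline_of, env gives the robot as it stands.
- The arm moves only by the tool servo_tool, never from a script. Its argument "steps" is a list of rows, each a list of 3 entries, a list of its own where there are three numbers: the closure in counts, from 0 (fully open) to 255 (shut), then the shift along the tool's x, y, z in mm, then the turn, a rotation vector about the tool's x, y, z in rad. A call has exactly 10 rows; each row shifts and turns the commanded pose from where the row before left it, along the tool's axes as they then stand; what a row does not reach is not made up. A row lasts 1/10 s, in which the tool goes at most 50 mm and 8.59 degrees, less where a joint would pass 70% of its speed; a pose out of reach is approached as far as the arm can. A call with a gripper value outside its range is refused whole. The fingers move at their own pace and stop on an object; "squeeze" is the grip in N (left out, the last holds). Time passes only in rows, so rows that do not move let the fingers close, or fill a call up. It gives the time, the measured TCP pose, the force, the opening and the grip force at its end, in the units of the state.
- state(): the state, without advancing time (a new reading comes with each control period).
- cams.grab_frame(name): name is "side" or "top"; returns a dict with "color" (480x640x3 uint8, red, green, blue), "z_map" (480x640 float32, mm along the optical axis (not along the pixel's ray), 0 where there is no reading), "fovy" (degrees; the focal length in pixels is half the picture's height over the tangent of half this angle, whatever the lens; pixels are square), "cx", "cy" (the principal point, pixels), "eye" and "rotation" of the camera in the world. Camera axes: x right, y up, looking along -z (the intrinsics and any distortion apply to the point x, -y, -z); pixel columns grow to the right and rows downward; lengths in mm; the calibration is good to about 2 mm. A picture is of the moment at which its call begins.
- ticket.job_done(): hands the job in; it is judged then, once.
Trained networks look in a picture, given as the dict that the camera call returned (one of the last four; its "shot" number tells which), for a name from the list of things; names that differ only in an ending like _2 or _b are one class to them, and where a whole thing is asked for, a point or a joint stands for the part that bears it (a point fixed in the world has none). Each returns a list of dicts, best first, with "confidence" (0 to 1); they miss things now and then, are a little off and sometimes report something else, mostly with a low value. They report only what shows in the picture. A call takes as long as a camera call. They do not tell look-alikes from the thing itself.
- look_for(picture, thing): "at" ([column, row] in pixels, amid what is visible of it).
- outline_of(picture, thing): "pixels" (480x640 bool, what is visible of it) and "at" ([column, row] in pixels, amid what is visible of it).
The state is a dict: "time_s": time; "qpos": joint angles; "qvel": joint speeds; "effort": joint torques, N m; "ee_pos": TCP position; "ee_rot": TCP orientation; "force": force on the tool from outside, world axes, zero at the start; "torque": the same for the moment, N m; "gripper_width": finger opening in mm; "gripper_force": force on a finger pad.
Only numpy, scipy, OpenCV 4.12 (cv2) and the standard library are available. Lean on these libraries where they do the work, as an engineer would, in place of code of your own. Each camera call takes 0.05 s, during which the arm holds its last target. There are 200 camera calls.

## Working session

There is one attempt and no reset: what is moved stays moved. The work goes in short steps, Python scripts to look and compute and a tool call to move; the robot and the scene stay as the last step left them, time stands still between calls to the robot, and variables do not carry over. Pictures are saved under pics/ and viewed, at most 10 in all, crops included, and the job is handed in when it is done.

Besides the shell and the picture viewer there is one more tool, called after "Call:" as name([rows], argument=value, ...), one row to a line, values as JSON. servo_tool: Moves the arm, as the interface text tells. Its arguments: {"type":"object","properties":{"steps":{"type":"array","items":{"type":"array"}},"squeeze":{"type":"number"}},"required":["steps"]}

```bash
mkdir -p pics; ls
cat > h.py <<'E'
import numpy as np, cv2
from workcell import state, cams, ticket, look_for, outline_of, env
def world(p,u,v,z=None):
    f=240/np.tan(np.radians(p['fovy'])/2)
    d=p['z_map'][v,u] if z is None else z
    c=np.stack([(u-p['cx'])/f*d,-(v-p['cy'])/f*d,-d*np.ones_like(np.asarray(u,float))],-1)
    return c@np.asarray(p['rotation']).T+np.asarray(p['eye'])
def save(p,n,crop=None,s=1):
    im=p['color'][...,::-1]
    if crop: im=im[crop[1]:crop[3],crop[0]:crop[2]]
    cv2.imwrite('pics/'+n,cv2.resize(im,None,fx=s,fy=s))
E
python3 - <<'E'
from h import *
for n in('side','top'):
    p=cams.grab_frame(n); save(p,n+'1.png')
    print(n,{k:v for k,v in p.items() if k not in('color','z_map')})
    for t in('roll','stand','mat_top','head_mid','button_face'):
        for r in look_for(p,t)[:4]:
            u,v=map(int,np.round(r['at'])); print(t,round(r['confidence'],2),u,v,world(p,u,v).round(0))
print(state()['ee_rot'],state()['time_s'],state()['force'])
E
```

```text
pics
side {'fovy': 42.58339593732541, 'cx': 316.20535875547483, 'cy': 242.42576860746664, 'eye': array([ 537.36539337,  951.13841808, 1023.15039728]), 'rotation': array([  42.27278302,   -0.8371875 , -176.31465485]), 'shot': 1}
roll 0.89 361 180 [239703. 240117. 240189.]
roll 0.23 239 304 [197385. 197798. 197870.]
stand 0.57 362 210 [254756. 255170. 255242.]
mat_top 0.85 432 382 [210711. 211125. 211197.]
mat_top 0.75 322 326 [217194. 217607. 217679.]
mat_top 0.64 305 413 [192970. 193384. 193456.]
mat_top 0.59 362 178 [239326. 239739. 239811.]
head_mid 0.71 368 164 [240113. 240527. 240599.]
button_face 0.23 363 211 [255863. 256277. 256349.]
top {'fovy': 54.0183260904174, 'cx': 318.2424703125527, 'cy': 237.9392157208801, 'eye': array([400.71317418, 126.6675152 , 909.62200805]), 'rotation': array([ 1.09315128e+01,  1.45094242e-02, -8.86227997e+01]), 'shot': 2}
roll 0.75 442 288 [71107. 70833. 71616.]
stand 0.78 422 287 [79871. 79597. 80380.]
stand 0.34 455 289 [73699. 73425. 74208.]
mat_top 0.9 197 355 [75698. 75424. 76206.]
mat_top 0.73 263 244 [80420. 80146. 80929.]
head_mid 0.21 295 365 [77365. 77091. 77874.]
button_face 0.52 442 274 [71666. 71392. 72175.]
button_face 0.19 368 271 [78742. 78468. 79251.]
[1.79995784e+02 9.55950444e-04 1.61218734e+02] 0.6 [ 0.60724985 -0.0060987  -0.05348869]
```

```bash
sed -i 's/^import numpy as np, cv2/&\nfrom scipy.spatial.transform import Rotation as Ro/; s/np.asarray(p\[.rotation.\]).T/Ro.from_euler("xyz",p["rotation"],degrees=True).as_matrix().T/' h.py
python3 - <<'E'
from h import *
for n in('side','top'):
    p=cams.grab_frame(n)
    for t in('roll','stand','mat_top','head_mid','button_face','mug','jar','timer','bowl_big','scraper','spatula'):
        for r in look_for(p,t)[:4]:
            u,v=map(int,np.round(r['at'])); print(n,t,round(r['confidence'],2),u,v,world(p,u,v).round(0))
E
```

```text
side roll 0.95 364 177 [485. -57. 133.]
side stand 0.96 362 209 [483. -64.  28.]
side stand 0.16 236 177 [ 790. -162.   18.]
side mat_top 0.8 323 323 [554. 245.   9.]
side mat_top 0.74 301 415 [582. 445.  10.]
side mat_top 0.56 430 381 [349. 358.   6.]
side mat_top 0.42 235 177 [ 793. -163.   16.]
side head_mid 0.48 367 166 [481. -71. 152.]
side mug 0.97 250 243 [715. 108.  81.]
side mug 0.64 364 177 [485. -57. 133.]
side jar 0.84 241 304 [709. 271.  91.]
side timer 0.8 349 244 [509.  48.  30.]
side bowl_big 0.91 237 159 [ 788. -186.   55.]
side scraper 0.93 428 304 [343. 182.   9.]
side spatula 0.83 418 221 [351. -61.   3.]
side spatula 0.34 362 166 [491. -77. 146.]
top roll 0.97 439 287 [474. -73. 123.]
top stand 0.87 420 286 [485. -64.  18.]
top mat_top 0.87 169 232 [579. 422.  10.]
top mat_top 0.62 263 245 [558. 238.   8.]
top mat_top 0.58 194 356 [401. 127. 910.]
top head_mid 0.65 443 281 [481. -71. 155.]
top head_mid 0.37 349 159 [739.  73.   6.]
top head_mid 0.23 367 270 [510.  39.  42.]
top head_mid 0.19 439 290 [470. -77. 107.]
top mug 0.93 351 158 [742.  69.   4.]
top jar 0.78 261 158 [703. 238.  97.]
top timer 0.82 368 271 [509.  37.  38.]
top timer 0.54 440 277 [490. -72. 134.]
top bowl_big 0.61 474 106 [ 841. -171.   45.]
top scraper 0.72 292 366 [332. 174.   8.]
top spatula 0.93 423 363 [343. -70.   2.]
```

View pics/side1.png

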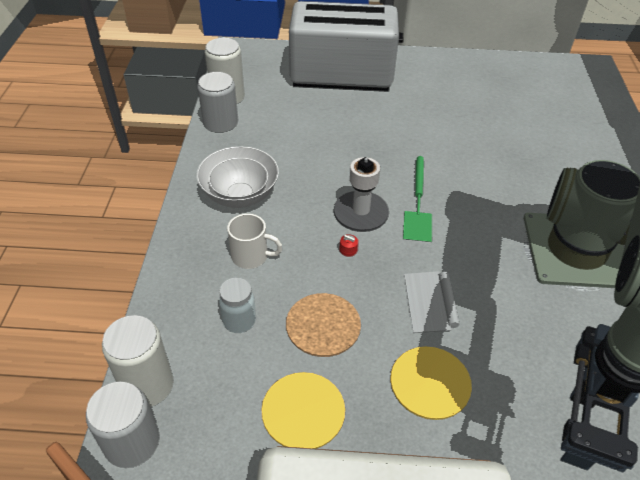

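View pics/top1.png

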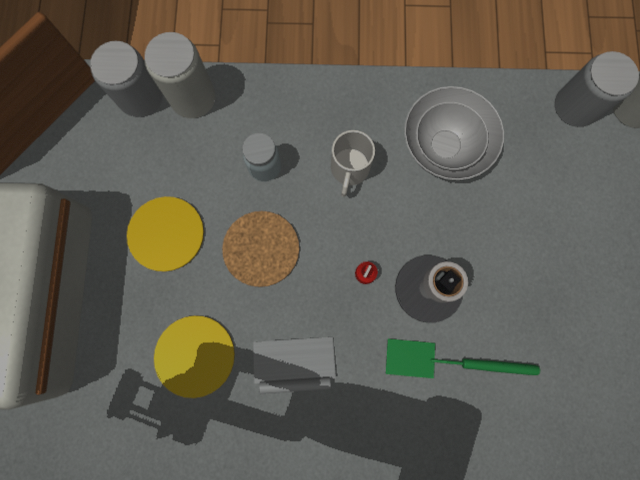

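```bash
cat >> h.py <<'E'
def cloud(p,us,vs):
    u,v=np.meshgrid(np.arange(*us),np.arange(*vs)); P=world(p,u,v).reshape(-1,3)
    return P,p['color'][vs[0]:vs[1],us[0]:us[1]].reshape(-1,3).astype(int)
def circ(P):
    from scipy.optimize import least_squares
    x=P[:,:2]; A=np.c_[2*x,np.ones(len(x))]; s=np.linalg.lstsq(A,(x**2).sum(1),rcond=None)[0]
    return s[:2].round(1),round(float(np.sqrt(s[2]+s[:2]@s[:2])),1)
E
python3 - <<'E'
from h import *
a=cams.grab_frame('top'); b=cams.grab_frame('side')
save(a,'crop1.png',(395,235,495,325),7)
for n,p,us,vs,m in(('top',a,(390,500),(240,330),((220,300),(200,290))),('side',b,(330,400),(145,235),((280,365),(285,360)))):
    P,C=cloud(p,us,vs)
    k=(P[:,2]>134)&(P[:,2]<145)&(C.min(1)>90); Q=P[k]; print(n,'rolltop',k.sum(),Q.mean(0).round(1),circ(Q))
    k=(P[:,2]>5)&(P[:,2]<14); Q=P[k]; (c,r)=cv2.minEnclosingCircle(Q[:,:2].astype(np.float32)); print('foot',k.sum(),c,r,np.median(Q[:,2]))
    k=(P[:,2]>148)&(P[:,2]<158)&(C.max(1)<90); Q=P[k]; print('head',k.sum(),Q.mean(0).round(1),cv2.minAreaRect(Q[:,:2].astype(np.float32)))
    P,C=cloud(p,*m); k=(P[:,2]>4)&(P[:,2]<14)&(C[:,0]-C[:,2]>40); Q=P[k]; print('mat',k.sum(),Q.mean(0).round(1),cv2.minEnclosingCircle(Q[:,:2].astype(np.float32)))
E
```

```text
top rolltop 531 [483.3 -83.4 139. ] (array([483.1, -83.2]), 29.0)
foot 2263 (479.75067138671875, -74.99840545654297) 72.13893127441406 9.228854450243716
head 254 [483.  -82.2 153.5] ((483.37237548828125, -82.83293914794922), (23.40938949584961, 28.33667755126953), 45.51034927368164)
mat 4427 [552.  243.1   7.6] ((552.9896850585938, 243.25498962402344), 74.37479400634766)
side rolltop 262 [484.7 -74.4 139.4] (array([484.1, -82.5]), 28.9)
foot 1376 (482.48681640625, -164.8730926513672) 166.9969024658203 9.844997446854507
head 98 [484.2 -78.2 153.6] ((484.9170227050781, -80.27594757080078), (24.724103927612305, 31.854507446289062), 60.2066764831543)
mat 3617 [554.5 246.9   8.3] ((553.3291015625, 244.09425354003906), 76.28401184082031)
```

View pics/crop1.png

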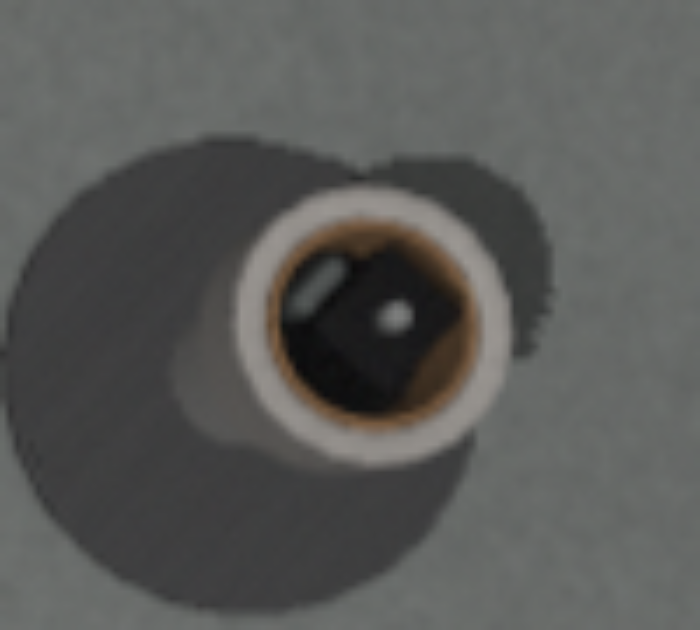

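The thing to grasp is the white roll, at pixel (447,281) in the top view and (364,177) in the side view. It could be mistaken for the mug at (351,158) or the jar at (261,158), but those stand alone and this one sits on the monopod. For the mat, I want the cork one at (262,246), not the yellow ones at (165,233) and (194,356). The crop confirms the choice: the head is inside the roll and the grey button faces up-left. That puts stand x at about 45.5°, which means tool yaw 135.5.

Call:
servo_tool([
  [0,[0,0,0],[0,0,0.0897]],
  [0,[0,0,0],[0,0,0.0897]],
  [0,[0,0,0],[0,0,0.0897]],
  [0,[0,0,0],[0,0,0.0897]],
  [0,[0,0,0],[0,0,0.0897]],
  [0,[-40,-15,0],[0,0,0]],
  [0,[-40,-15,0],[0,0,0]],
  [0,[-40,-15,0],[0,0,0]],
  [0,[-40,-15,0],[0,0,0]],
  [0,[-40,-15,0],[0,0,0]],
], squeeze=20)

```text
time_s: 2.9
ee_pos: [275.7, 349.2, 236.1]
ee_rot: [180.0, 0.0, 135.6]
force: [1.2, 0.6, 0.2]
gripper_width: 91.2
gripper_force: 0.0
```

Call:
servo_tool([
  [0,[-40,-15,0],[0,0,0]],
  [0,[-40,-15,0],[0,0,0]],
  [0,[-40,-15,0],[0,0,0]],
  [0,[-40,-15,0],[0,0,0]],
  [0,[-40,-15,0],[0,0,0]],
  [0,[-40,-15,0],[0,0,0]],
  [0,[-40,-15,0],[0,0,0]],
  [0,[-40,-15,0],[0,0,0]],
  [0,[-40,-15,0],[0,0,0]],
  [0,[-40,-15,0],[0,0,0]],
])

```text
time_s: 3.9
ee_pos: [456.1, -38.3, 236.2]
ee_rot: [180.0, 0.0, 135.5]
force: [0.0, 0.2, -0.3]
gripper_width: 91.0
gripper_force: 0.0
```

Call:
servo_tool([
  [0,[-26,-6,0],[0,0,0]],
  [0,[-25,-6,0],[0,0,0]],
  [0,[0,0,0],[0,0,0]],
  [0,[0,0,0],[0,0,0]],
  [0,[0,0,0],[0,0,0]],
  [0,[0,0,0],[0,0,0]],
  [0,[0,0,0],[0,0,0]],
  [0,[0,0,0],[0,0,0]],
  [0,[0,0,0],[0,0,0]],
  [0,[0,0,0],[0,0,0]],
])

```text
time_s: 4.9
ee_pos: [483.6, -80.7, 236.0]
ee_rot: [180.0, 0.0, 135.5]
force: [0.4, -0.2, 0.5]
gripper_width: 91.1
gripper_force: 0.0
```

Call:
servo_tool([
  [0,[-1.5,-1.5,20],[0,0,0]],
  [0,[0,0,25],[0,0,0]],
  [0,[0,0,25],[0,0,0]],
  [0,[0,0,20],[0,0,0]],
  [0,[0,0,13],[0,0,0]],
  [0,[0,0,8],[0,0,0]],
  [0,[0,0,0],[0,0,0]],
  [0,[0,0,0],[0,0,0]],
  [0,[0,0,0],[0,0,0]],
  [0,[0,0,0],[0,0,0]],
])

```text
time_s: 5.9
ee_pos: [484.1, -83.0, 125.7]
ee_rot: [179.9, 0.1, 135.5]
force: [0.3, -0.5, -0.1]
gripper_width: 91.3
gripper_force: 0.0
```

Call:
servo_tool([
  [255,[0,0,0],[0,0,0]],
  [255,[0,0,0],[0,0,0]],
  [255,[0,0,0],[0,0,0]],
  [255,[0,0,0],[0,0,0]],
  [255,[0,0,0],[0,0,0]],
  [255,[0,0,0],[0,0,0]],
  [255,[0,0,0],[0,0,0]],
  [255,[0,0,0],[0,0,0]],
  [255,[0,0,0],[0,0,0]],
  [255,[0,0,0],[0,0,0]],
], squeeze=20)

```text
time_s: 6.9
ee_pos: [483.6, -83.0, 125.0]
ee_rot: [180.0, -0.0, 135.5]
force: [-1.3, -1.0, 2.1]
gripper_width: 64.7
gripper_force: 20.0
```

Call:
servo_tool([
  [255,[0,0,-3],[0,0,0]],
  [255,[0,0,-6],[0,0,0]],
  [255,[0,0,-9],[0,0,0]],
  [255,[0,0,-10],[0,0,0]],
  [255,[0,0,-12],[0,0,0]],
  [255,[0,0,-12],[0,0,0]],
  [255,[0,0,-12],[0,0,0]],
  [255,[0,0,-11],[0,0,0]],
  [255,[0,0,-10],[0,0,0]],
  [255,[0,0,-5],[0,0,0]],
])

```text
time_s: 7.9
ee_pos: [484.0, -83.0, 216.2]
ee_rot: [179.9, 0.1, 135.5]
force: [0.2, -0.3, -0.1]
gripper_width: 64.7
gripper_force: 20.0
```

Run:
```python
from h import *
b=cams.grab_frame('side'); save(b,'lift.png',(290,80,450,240),3.5)
P,C=cloud(b,(330,400),(80,200)); s=state(); print(s['ee_pos'],s['force'],s['gripper_width'])
```

```text
[484.20883346 -83.05226269 216.49516457] [ 0.44777258 -0.43311447 -0.2203658 ] 65.23969940409852
```

View pics/lift.png

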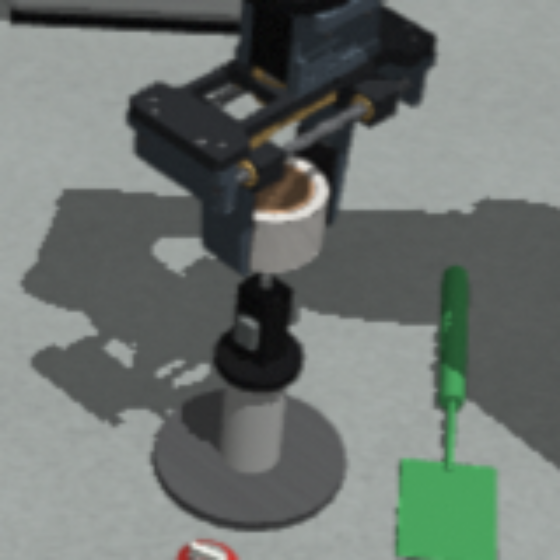

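The roll is off and held clear of the screw at crop (265,280). The button shows at crop (247,332), on the +x+y side as expected. Next I move over the mat.

Call:
servo_tool([
  [255,[9,14,0],[0,0,0]],
  [255,[18,28,0],[0,0,0]],
  [255,[20,31,0],[0,0,0]],
  [255,[20,32,0],[0,0,0]],
  [255,[21,33,0],[0,0,0]],
  [255,[21,33,0],[0,0,0]],
  [255,[20,32,0],[0,0,0]],
  [255,[20,31,0],[0,0,0]],
  [255,[19,28,0],[0,0,0]],
  [255,[12,19,0],[0,0,0]],
])

```text
time_s: 8.95
ee_pos: [551.9, 246.0, 214.2]
ee_rot: [-180.0, -0.1, 135.6]
force: [0.0, -0.5, -0.5]
gripper_width: 65.3
gripper_force: 20.0
```

Call:
servo_tool([
  [255,[0,0,10],[0,0,0]],
  [255,[0,0,20],[0,0,0]],
  [255,[0,0,25],[0,0,0]],
  [255,[0,0,25],[0,0,0]],
  [255,[0,0,25],[0,0,0]],
  [255,[0,0,25],[0,0,0]],
  [255,[0,0,20],[0,0,0]],
  [255,[0,0,12],[0,0,0]],
  [255,[0,0,8],[0,0,0]],
  [255,[0,0,0],[0,0,0]],
])

```text
time_s: 9.95
ee_pos: [551.5, 243.0, 44.0]
ee_rot: [-179.9, -0.0, 135.5]
force: [0.5, 0.1, -0.7]
gripper_width: 65.0
gripper_force: 20.0
```

Call:
servo_tool([
  [255,[0,0,4],[0,0,0]],
  [255,[0,0,3],[0,0,0]],
  [255,[0,0,2],[0,0,0]],
  [255,[0,0,1],[0,0,0]],
  [255,[0,0,0.5],[0,0,0]],
  [255,[0,0,0.5],[0,0,0]],
  [255,[0,0,0],[0,0,0]],
  [255,[0,0,0],[0,0,0]],
  [255,[0,0,0],[0,0,0]],
  [255,[0,0,0],[0,0,0]],
])

```text
time_s: 10.95
ee_pos: [552.1, 243.7, 34.0]
ee_rot: [180.0, -0.0, 135.5]
force: [0.3, 0.0, -1.7]
gripper_width: 64.9
gripper_force: 20.0
```

Call:
servo_tool([
  [255,[0,0,0.4],[0,0,0]],
  [255,[0,0,0.4],[0,0,0]],
  [255,[0,0,0.4],[0,0,0]],
  [255,[0,0,0.3],[0,0,0]],
  [255,[0,0,0],[0,0,0]],
  [255,[0,0,0],[0,0,0]],
  [255,[0,0,0],[0,0,0]],
  [255,[0,0,0],[0,0,0]],
  [255,[0,0,0],[0,0,0]],
  [255,[0,0,0],[0,0,0]],
])

```text
time_s: 11.95
ee_pos: [552.1, 243.7, 33.0]
ee_rot: [180.0, 0.0, 135.5]
force: [-1.9, -1.0, 5.6]
gripper_width: 65.2
gripper_force: 20.0
```

Call:
servo_tool([
  [0,[0,0,0],[0,0,0]],
  [0,[0,0,0],[0,0,0]],
  [0,[0,0,0],[0,0,0]],
  [0,[0,0,0],[0,0,0]],
  [0,[0,0,0],[0,0,0]],
  [0,[0,0,-8],[0,0,0]],
  [0,[0,0,-20],[0,0,0]],
  [0,[0,0,-30],[0,0,0]],
  [0,[0,0,-40],[0,0,0]],
  [0,[0,0,-45],[0,0,0]],
])

```text
time_s: 12.95
ee_pos: [551.3, 243.4, 176.6]
ee_rot: [-179.9, -0.0, 135.5]
force: [0.9, -0.1, 0.7]
gripper_width: 91.1
gripper_force: 0.0
```

Call:
servo_tool([
  [0,[0,0,-40],[0,0,0]],
  [0,[0,0,-10],[0,0,0]],
  [0,[-10,-15,0],[0,0,0]],
  [0,[-20,-30,0],[0,0,0]],
  [0,[-25,-40,0],[0,0,0]],
  [0,[-25,-40,0],[0,0,0]],
  [0,[-25,-40,0],[0,0,0]],
  [0,[-25,-40,0],[0,0,0]],
  [0,[-25,-40,0],[0,0,0]],
  [0,[-17,-27,0],[0,0,0]],
])

```text
time_s: 13.95
ee_pos: [481.3, -73.9, 223.8]
ee_rot: [-179.8, -0.2, 135.4]
force: [0.3, -0.3, -0.6]
gripper_width: 91.0
gripper_force: 0.0
```

Run:
```python
from h import *
b=cams.grab_frame('side'); save(b,'placed.png',(250,100,450,370),2.2)
P,C=cloud(b,(290,360),(270,350)); k=(P[:,2]>42)&(P[:,2]<55); print('roll',P[k].mean(0),circ(P[k]))
P,C=cloud(b,(330,400),(130,215)); k=(P[:,2]>96)&(P[:,2]<103)
print('collar',k.sum(),cv2.minEnclosingCircle(P[k][:,:2].astype(np.float32)))
k=(P[:,2]>150)&(P[:,2]<158)&(np.hypot(P[:,0]-484,P[:,1]+83)<25);print('head',k.sum(),cv2.minAreaRect(P[k][:,:2].astype(np.float32)))
k=(P[:,2]>118)&(P[:,2]<133)&(C.min(1)>70)&(np.hypot(P[:,0]-484,P[:,1]+83)<25); print('button',k.sum(),P[k].mean(0), np.linalg.svd(P[k]-P[k].mean(0))[2][2] if k.sum()>4 else '')
s=state(); print(s['ee_pos'],s['time_s'])
```

```text
roll [553.18147893 245.97237306  47.5630729 ] (array([553.1, 245.3]), 27.9)
collar 206 ((483.97412109375, -81.13943481445312), 29.94217872619629)
head 100 ((483.785400390625, -81.98414611816406), (27.068178176879883, 31.43791389465332), 50.46659469604492)
button 4 [495.41325066 -76.48330687 130.59055561] 
[480.65124482 -77.08528584 223.7774954 ] 14.0
```

View pics/placed.png

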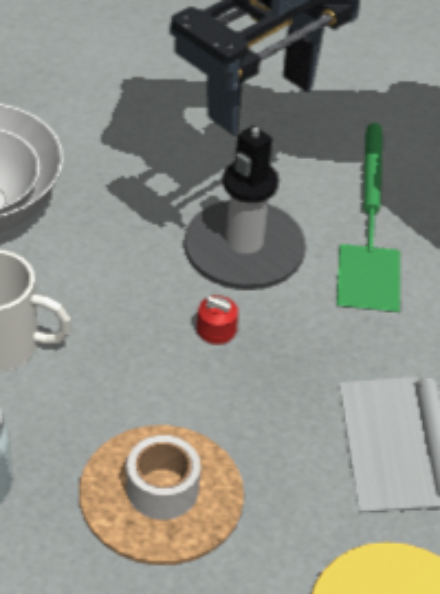

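The roll lies flat on the cork mat at crop (163,475), and everything else is undisturbed. The head is now bare at crop (253,155). I'll let the arm settle before closing in on it.

Call:
servo_tool([
  [0,[-8,-8,0],[0,0,0]],
  [0,[0,0,0],[0,0,0]],
  [0,[0,0,0],[0,0,0]],
  [0,[0,0,0],[0,0,0]],
  [0,[0,0,0],[0,0,0]],
  [0,[0,0,0],[0,0,0]],
  [0,[0,0,0],[0,0,0]],
  [0,[0,0,0],[0,0,0]],
  [0,[0,0,0],[0,0,0]],
  [0,[0,0,0],[0,0,0]],
])

```text
time_s: 15.0
ee_pos: [484.3, -82.2, 225.4]
ee_rot: [180.0, -0.0, 135.5]
force: [0.7, -0.7, 0.4]
gripper_width: 91.1
gripper_force: 0.0
```

Call:
servo_tool([
  [0,[0,0,15],[0,0,0]],
  [0,[0,0,22],[0,0,0]],
  [0,[0,0,22],[0,0,0]],
  [0,[0,0,18],[0,0,0]],
  [0,[0,0,12],[0,0,0]],
  [0,[0,0,8],[0,0,0]],
  [0,[0,0,0],[0,0,0]],
  [0,[0,0,0],[0,0,0]],
  [0,[0,0,0],[0,0,0]],
  [0,[0,0,0],[0,0,0]],
])

```text
time_s: 16.0
ee_pos: [484.8, -82.3, 129.1]
ee_rot: [179.9, 0.1, 135.5]
force: [-0.0, -0.1, -0.2]
gripper_width: 91.0
gripper_force: 0.0
```

Call:
servo_tool([
  [255,[0,0,0],[0,0,0]],
  [255,[0,0,0],[0,0,0]],
  [255,[0,0,0],[0,0,0]],
  [255,[0,0,0],[0,0,0]],
  [255,[0,0,0],[0,0,0]],
  [255,[0,0,0],[0,0,0]],
  [255,[0,0,0],[0,0,0]],
  [255,[0,0,0],[0,0,0]],
  [255,[0,0,0],[0,0,0]],
  [255,[0,0,0],[0,0,0]],
], squeeze=30)

```text
time_s: 17.0
ee_pos: [483.1, -83.4, 128.4]
ee_rot: [-179.8, -0.0, 135.7]
force: [-4.2, -5.5, 1.4]
gripper_width: 24.6
gripper_force: 30.0
```

Call:
servo_tool([
  [255,[0,-1.2,0],[0,0,0]],
  [255,[0,0,0],[0,0,0]],
  [255,[0,0,0],[0,0,0]],
  [255,[0,0,-1],[0,0,0]],
  [255,[0,0,-1],[0,0,0]],
  [255,[0,0,-2],[0,0,0]],
  [255,[0,0,-2],[0,0,0]],
  [255,[0,0,-2],[0,0,0]],
  [255,[0,0,0],[0,0,0]],
  [255,[0,0,0],[0,0,0]],
])

```text
time_s: 18.0
ee_pos: [483.1, -83.4, 136.6]
ee_rot: [-179.9, -0.0, 135.6]
force: [-2.1, -4.9, -1.3]
gripper_width: 24.6
gripper_force: 30.0
```

Call:
servo_tool([
  [255,[0,0,-4],[0,0,0]],
  [255,[0,0,-8],[0,0,0]],
  [255,[0,0,-8],[0,0,0]],
  [255,[0,0,-8],[0,0,0]],
  [255,[0,0,-8],[0,0,0]],
  [255,[0,0,-8],[0,0,0]],
  [255,[0,0,-8],[0,0,0]],
  [255,[0,0,-8],[0,0,0]],
  [255,[0,0,-8],[0,0,0]],
  [255,[0,0,-4],[0,0,0]],
])

```text
time_s: 19.0
ee_pos: [483.1, -83.4, 208.8]
ee_rot: [-179.9, 0.0, 135.5]
force: [-0.6, -5.2, -4.1]
gripper_width: 24.2
gripper_force: 30.0
```

Call:
servo_tool([
  [255,[0,0,-2],[0,0,0]],
  [255,[0,0,-2],[0,0,0]],
  [255,[0,0,-2],[0,0,0]],
  [255,[0,0,-1],[0,0,0]],
  [255,[0,0,-1],[0,0,0]],
  [255,[0,0,0],[0,0,0]],
  [255,[0,0,0],[0,0,0]],
  [255,[0,0,0],[0,0,0]],
  [255,[0,0,0],[0,0,0]],
  [255,[0,0,0],[0,0,0]],
])

```text
time_s: 20.0
ee_pos: [483.1, -83.4, 216.5]
ee_rot: [-179.9, -0.0, 135.5]
force: [-1.9, -5.3, -2.2]
gripper_width: 24.5
gripper_force: 30.0
```

Up 88.1 mm with no contact at the stop yet, so I continue gently until it touches.

Call:
servo_tool([
  [255,[0,0,-0.5],[0,0,0]],
  [255,[0,0,-0.5],[0,0,0]],
  [255,[0,0,-0.5],[0,0,0]],
  [255,[0,0,-0.5],[0,0,0]],
  [255,[0,0,-0.5],[0,0,0]],
  [255,[0,0,0],[0,0,0]],
  [255,[0,0,0],[0,0,0]],
  [255,[0,0,0],[0,0,0]],
  [255,[0,0,0],[0,0,0]],
  [255,[0,0,0],[0,0,0]],
])

```text
time_s: 21.0
ee_pos: [483.1, -83.4, 218.4]
ee_rot: [-179.9, -0.0, 135.5]
force: [-0.2, -4.9, -5.3]
gripper_width: 24.5
gripper_force: 30.0
```

Run:
```python
from h import *
b=cams.grab_frame('side'); save(b,'up.png',(250,60,450,370),1.9)
s=state(); print(s['ee_pos'],s['force'],s['gripper_width'],s['time_s'])
P,C=cloud(b,(330,400),(90,215)); d=np.hypot(P[:,0]-484,P[:,1]+83)<40; 
k=d&(P[:,2]>238)&(P[:,2]<262); print(k.sum(),np.percentile(P[k][:,2],[5,50,95]) if k.any() else '')
```

```text
[483.08806871 -83.42012932 218.40489408] [-0.21929311 -5.30118557 -5.62264315] 24.152127412646465 21.05
175 [238.97092822 246.23281833 258.83261241]
```

View pics/up.png

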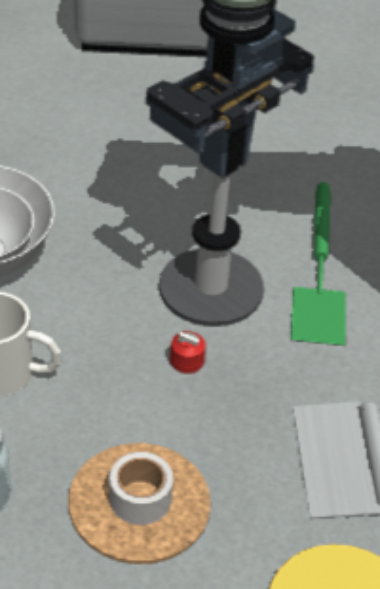

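The stick is out, held by the gripper at crop (222,150), and the roll is still on the mat at (141,488). One more nudge will confirm the end stop.

Call:
servo_tool([
  [255,[0,0,-0.4],[0,0,0]],
  [255,[0,0,-0.4],[0,0,0]],
  [255,[0,0,-0.4],[0,0,0]],
  [255,[0,0,0],[0,0,0]],
  [255,[0,0,0],[0,0,0]],
  [255,[0,0,0],[0,0,0]],
  [255,[0,0,0],[0,0,0]],
  [255,[0,0,0],[0,0,0]],
  [255,[0,0,0],[0,0,0]],
  [255,[0,0,0],[0,0,0]],
])

```text
time_s: 22.05
ee_pos: [483.1, -83.4, 218.4]
ee_rot: [-179.9, -0.1, 135.5]
force: [1.4, -4.6, -12.0]
gripper_width: 24.3
gripper_force: 30.0
```

The height stayed at 218.4 mm (90 mm of travel) while the pull rose to 12 N, so this is the second stop. The button is still squeezed.

```bash
python3 -c "
from workcell import ticket; print(ticket.job_done())"
```

```text
the job is handed in; nothing more can be done
None
```

The tape roll lies flat on the cork mat, and the arm still holds the monopod at its second stop (90 mm up) with the button squeezed; the job was handed in at about 22 s, with no verdict shown.

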